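Flip the clock movement dial up in its swivel fixture

ROBOT

A 6-joint arm with a two-finger parallel gripper is mounted at the origin on the work surface. World frame = base frame: x ahead of the robot, y to its left, z up, the work surface at z = 0. Lengths are in m, angles in rad, forces in N, time in s.
With the tool pointing down it reaches from about 0.35 to 0.725 m from the base axis. Payload 4.3 kg.
Tool frame: the origin (TCP) lies between the finger pads; the fingertips stand 25 mm ahead of it and the grasp point (between the pads) lies 6 mm ahead of it; z points along the fingers, y is the line along which they close (so a half turn about z gives the same grasp; the last joint's range is limited). The gripper opens to 85 mm and grips with 20 to 120 N. Pads are 22 mm wide; open, the fingers measure 114 mm over their backs; the gripper's body (76 mm by 85 mm) begins 54 mm behind the grasp point. The pads swing forward as they close: fully open they stand 13 mm farther back than shut.
Start: joints at [1.016, 0.377, 0.081, 1.274, 0, 1.46], TCP at [0.247, 0.519, 0.256] pointing down, gripper open.
Joint ranges: [-2.72, 2.72], [-0.84, 1.66], [-1.02, 1.22], [-1.77, 2.12], [-1.37, 1.28], [-3.14, 3.14]. Speed limits (rad/s): [2.57, 2.57, 3.14, 3.14, 3.14, 3.14].

INTERFACE

Orientations are given as a rotation vector (axis times angle).
In Python, from workcell import readout, eyes, ticket gives the robot as it stands.
- The arm moves only by the tool jog_arm, never from a script. Its argument "motion" is a list of rows, each a list of 5 numbers: the shift along the world's x, y, z in cm, then the turn about the world's z in rad, then the closure, from 0 (fully open) to 1 (shut). In form: [[dx, dy, dz, twist, grip], ...]. A call has 1 to 12 rows; each row shifts and turns the commanded pose from where the row before left it; what a row does not reach is not made up. A row lasts 1/10 s, in which the tool goes at most 50 mm and 8.59 degrees, less where a joint would pass 70% of its speed; a pose out of reach is approached as far as the arm can. A call is refused whole if a number of a shift passes 5 or a number of a turn 0.15, either way. A call with a gripper value outside its range is refused whole. The fingers move at their own pace and stop on an object; "force" is the grip in N (left out, the last holds). Time passes only in rows, so rows that do not move let the fingers close. It gives the time, the measured TCP pose, the force, the opening and the grip force at its end, in the units of the state.
- readout.state(): the state, without advancing time (a new reading comes with each control period).
- eyes.capture(name): name is "scene" or "top" or "wrist"; returns a dict with "color" (384x512x3 uint8, red, green, blue), "K" (3x3 intrinsics, pixels), "position" and "attitude" of the camera in the world; the wrist camera has in their place "T_tool_cam" (4x4, takes a point from camera to tool coordinates, whose origin is the TCP and whose axes are the flange's). Camera axes: x right, y up, looking along -z (the intrinsics and any distortion apply to the point x, -y, -z); pixel columns grow to the right and rows downward; lengths in m; the calibration is good to about 2 mm. A picture is of the moment at which its call begins: read the wrist's pose just before it. There is no depth.
- ticket.close_job(): hands the job in; it is judged then, once.
The state is a dict: "t": time; "joint_pos": joint angles; "qvel": joint speeds; "effort": joint torques, N m; "tool_pos": TCP position; "tcp_rot": TCP orientation; "contact_force": force on the tool from outside, world axes, zero at the start; "torque": the same for the moment, N m; "finger_gap": finger opening in m; "grip_force": force on a finger pad.
Only numpy, scipy, OpenCV 4.12 (cv2) and the standard library are available. Lean on these libraries where they do the work, as an engineer would, in place of code of your own. Each camera call takes 0.05 s, during which the arm holds its last target. There are 200 camera calls.

TASK

The clock movement in the swivel fixture has its back plate up, and the dial must come up so that the hands can be fitted: gently push the frame right over with a fingertip, one end down and the other up and over, until it lies level again with the dial up. Push on the bare ends of the frame, never pinch it, and do not touch the dial or the movement. Leave the fixture standing where it is and the other things on the bench undisturbed.

Things in the scene. Friction and masses are not known exactly. Their poses are not given: they have to be found in the camera images.
- fixture: the fixture, loose on the bench; origin under the centre of its base, z up, y along the swivel axis, x level and square to it (away from the robot, give or take 0.4 rad). Grey base 150 (x) x 190 (y) x 14 mm, 2.4 kg or so. Two uprights 24 x 14 mm stand 69 mm either side of the middle along y (inner faces at 62 mm, tops at z 128 mm); a small stop bar outside the -y one reaches to 86 mm
- axis (a point): middle of the swivel axis, 112 mm above the bench over the base's centre; axes as fixture. The frame is a flat aluminium plate 164 mm long (across the axis) x 110 mm wide (along it) x 8 mm thick, its middle at this point, the clock movement in its centre; the last 38 mm of the plate at each end is bare
- frame (a joint): angle of the frame, rad. 0: level, dial down, end A on the fixture's -x side. As it grows end A goes down, end B rises; 1.57: upright, B on top; 3.14: level, turned over, dial up, B on the -x side. Stops 0.05 past level, at -0.05 and 3.19, so it only goes over this way. Starts between 0 and 0.5. Nearly balanced; friction keeps it where it is left: 0.06 N m turns it (1 N at 60 mm from the axis)
- end_a (a point): middle of the outer edge of end A of the frame, at half thickness, 82 mm from the axis
- end_b (a point): middle of the outer edge of end B of the frame, at half thickness, 82 mm from the axis
- movement: the round clock movement clamped in the frame, turning with it; origin on the swivel axis, z out of the dial. Black dial with white marks, 81 mm across, 12 mm out from the origin (centre pin to 18 mm); on the other side the steel back plate and bridges, 75 mm across, out to 22 mm. All of it lies within 42 mm of the origin sideways
- holder: a second clock movement sitting in its white plastic assembly pot, 96 mm across and 55 mm high with a thin pillar to 77 mm; origin under its centre. Bystander
- loupe: a black eyeglass (loupe), round, 37 mm across, 30 mm high; origin under its centre. Bystander
- tweezers: steel tweezers lying flat, 138 mm long along their x axis, 20 mm wide, 8 mm high; origin at mid length on the bench. Bystander
- screwdriver: a thin watchmaker's screwdriver lying along its x axis, 130 mm long, 10 mm thick; origin on the bench near mid length. Bystander
- oilpot: a small round capped oil pot, 38 mm across, 32 mm high; origin under its centre. Bystander
- tray: a black tray of screws, 100 x 140 x 18 mm; origin under its centre. Bystander
- blower: a rubber dust blower standing upright, bulb 50 mm across, spout up to 85 mm; origin under its centre. Bystander

How it is judged:
By the outcome, as a careful person would: the job done as asked, in the order asked, and still so for the second after the job is handed in, with the robot touching nothing.
It also fails if it takes over 51 s, if anything falls off the work surface, if the arm or the gripper's body presses on something with over 40 N, if the wrist force passes 120 N, or if a joint passes its speed limit or range.

## Working session

There is one attempt and no reset: what is moved stays moved. The work goes in short steps, Python scripts to look and compute and a tool call to move; the robot and the scene stay as the last step left them, time stands still between calls to the robot, and variables do not carry over. Pictures are saved under pics/ and viewed, at most 10 in all, crops included, and the job is handed in when it is done.

Besides the shell and the picture viewer there is one more tool, called after ">>>" by a JSON object that holds its "name" and its "arguments". jog_arm: Moves the arm, as the interface text tells. Its arguments: {"type":"object","properties":{"motion":{"type":"array","items":{"type":"array","items":{"type":"number"}}},"force":{"type":"number"}},"required":["motion"]}

```bash
mkdir -p pics; python3 - <<'E'
from workcell import readout, eyes
import cv2, json, numpy as np
print(readout.state())
for n in ("scene","top"):
    c=eyes.capture(n); cv2.imwrite(f"pics/{n}0.png",cv2.cvtColor(c["color"],cv2.COLOR_RGB2BGR))
    print(n,c["K"],c["position"],c["attitude"],[k for k in c])
E
```

```text
{'t': 0.0, 'joint_pos': array([ 1.01570173e+00,  3.78065082e-01,  7.96445928e-02,  1.27441519e+00,
       -1.17584480e-05,  1.46050310e+00]), 'qvel': array([-0.00022472,  0.0003862 ,  0.0006924 ,  0.00235371,  0.00021667,
       -0.00016187]), 'effort': array([ 3.18928994e-05, -4.63597512e+01,  2.69880491e+01,  2.06869439e-02,
        1.92952216e-04, -2.28275127e-06]), 'tool_pos': array([0.24708397, 0.51853665, 0.25536692]), 'tcp_rot': array([-6.92802001e-01, -3.06357733e+00,  3.03314698e-03]), 'contact_force': array([-0.30238849, -0.2812971 , -0.64736355]), 'torque': array([ 0.03151487, -0.03680611,  0.0140898 ]), 'grip_force': 0.0, 'finger_gap': 0.08533867732079847}
scene [[355.63751787   0.         256.75669947]
 [  0.         355.63751787 191.03268512]
 [  0.           0.           1.        ]] [ 1.01737488 -0.39250833  0.51194972] [0.89672397 0.38809809 0.71454794] ['color', 'K', 'position', 'attitude']
top [[495.66581168   0.         256.92644617]
 [  0.         495.66581168 181.20712627]
 [  0.           0.           1.        ]] [0.4024523  0.00861056 1.07077601] [ 0.12847424 -0.15458106 -1.5338797 ] ['color', 'K', 'position', 'attitude']
```

View pics/scene0.png

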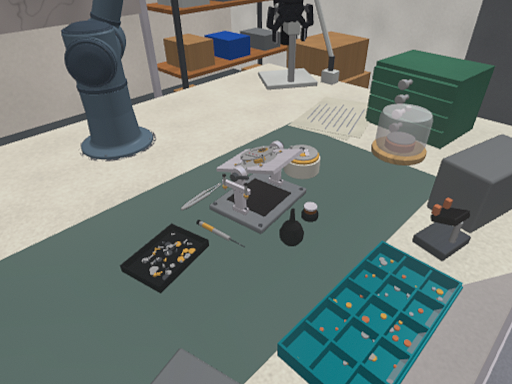

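View pics/top0.png

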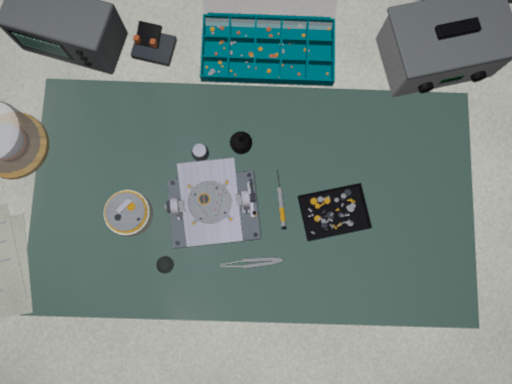

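```bash
python3 - <<'E'
import cv2, numpy as np
a=cv2.imread("pics/top0.png")[125:285,150:280]; b=cv2.imread("pics/scene0.png")[130:250,170:340]
a=cv2.resize(a,None,fx=3.5,fy=3.5,interpolation=cv2.INTER_CUBIC); 
b=cv2.resize(b,None,fx=2,fy=2,interpolation=cv2.INTER_CUBIC)
o=np.zeros((560,800,3),np.uint8); o[:a.shape[0],:a.shape[1]]=a; o[:b.shape[0],458:458+b.shape[1]]=b[:,:342]
cv2.imwrite("pics/crop0.png",o)
E
```

```text
(no output)
```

View pics/crop0.png

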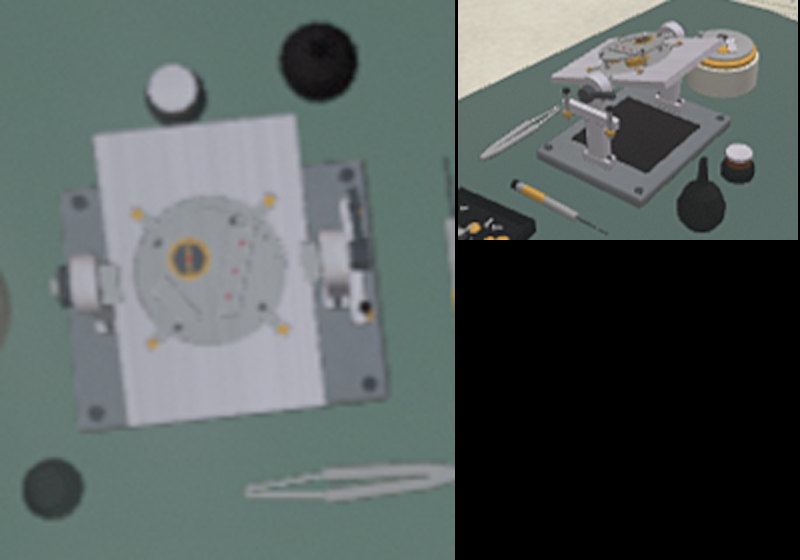

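```bash
cat > h.py <<'E'
import numpy as np, cv2
from scipy.spatial.transform import Rotation as R
from workcell import readout, eyes
CAM={"scene":(355.6375,(256.757,191.033),[1.01737488,-0.39250833,0.51194972],[0.89672397,0.38809809,0.71454794]),
"top":(495.6658,(256.926,181.207),[0.4024523,0.00861056,1.07077601],[0.12847424,-0.15458106,-1.5338797])}
def ray(n,u,v):
    f,c,p,a=CAM[n]; d=R.from_rotvec(a).apply([(u-c[0])/f,-(v-c[1])/f,-1]); return np.array(p),d
def plane(n,u,v,z):
    p,d=ray(n,u,v); return p+d*(z-p[2])/d[2]
def proj(n,X):
    f,c,p,a=CAM[n]; q=R.from_rotvec(a).inv().apply(np.array(X)-p); return np.array([c[0]-f*q[...,0]/q[...,2],c[1]+f*q[...,1]/q[...,2]]).T
E
python3 - <<'E'
from h import *
T=lambda u,v:(150+u/3.5-.35,125+v/3.5-.35)
b=np.array([plane("top",*T(*p),.014) for p in [(62,192),(365,160),(386,398),(80,430)]])
print(b, b.mean(0)); print([np.linalg.norm(b[i]-b[i-1]) for i in range(4)])
c=b.mean(0); print("yaw",np.arctan2(*(b[0]+b[1]-b[2]-b[3])[[1,0]]))
yx=(b[0]+b[3]-b[1]-b[2])[:2]; yaw=np.arctan2(-yx[0],yx[1]); print(yaw)
ex=np.array([np.cos(yaw),np.sin(yaw),0]);ey=np.array([-np.sin(yaw),np.cos(yaw),0])
n=ey
ax=np.array([c[0],c[1],.112])
# frame end midpoints: intersect ray with vertical plane through axis containing ex,z
for nm,(e) in {"far":(196,125),"near":(226.5,414.5)}.items():
    p,d=ray("top",*T(*e)); X=p+d*(((ax-p)@n)/(d@n)) if abs(d@n)>1e9 else None
    # sweep height -> radial
    for z in np.arange(.07,.16,.01):
        X=plane("top",*T(*e),z); print(nm,round(z,3),X.round(4),"r",np.round(np.hypot((X-ax)@ex,z-.112),4),"lat",round((X-ax)@ey,4))
for ang in (0,.1,.2,.3,.4,.5):
    pts=[ax+s*.082*(np.cos(ang)*ex-0+np.sin(ang)*np.array([0,0,1]))+w*ey for s,w in((-1,.055),(-1,-.055),(1,.055),(1,-.055))]
    print(ang,"top",((proj("top",pts)-[150,125])*3.5).round(0).tolist(),"scene",((proj("scene",pts)-[170,130])*2+[458,0]).round(0).tolist())
E
```

```text
[[ 0.59328946  0.18751139  0.014     ]
 [ 0.61991275  0.00113382  0.014     ]
 [ 0.47306453 -0.0162593   0.014     ]
 [ 0.44800444  0.16753235  0.014     ]] [0.53356779 0.08497956 0.014     ]
[np.float64(0.14665230200871726), np.float64(0.18826947857366563), np.float64(0.14787468040664187), np.float64(0.18549225282404957)]
yaw 0.12723736351206452
0.1387241638711377
far 0.07 [0.626  0.1018 0.07  ] r 0.1028 lat 0.0039
far 0.08 [0.6238 0.1009 0.08  ] r 0.097 lat 0.0033
far 0.09 [0.6215 0.1    0.09  ] r 0.0919 lat 0.0027
far 0.1 [0.6193 0.099  0.1   ] r 0.0877 lat 0.0021
far 0.11 [0.6171 0.0981 0.11  ] r 0.0845 lat 0.0015
far 0.12 [0.6148 0.0972 0.12  ] r 0.0826 lat 0.0008
far 0.13 [0.6126 0.0962 0.13  ] r 0.0818 lat 0.0002
far 0.14 [0.6104 0.0953 0.14  ] r 0.0824 lat -0.0004
far 0.15 [0.6081 0.0944 0.15  ] r 0.0842 lat -0.001
near 0.07 [0.457  0.0761 0.07  ] r 0.0878 lat 0.0018
near 0.08 [0.4565 0.0754 0.08  ] r 0.084 lat 0.0012
near 0.09 [0.4559 0.0747 0.09  ] r 0.0813 lat 0.0006
near 0.1 [0.4554 0.0741 0.1   ] r 0.0799 lat -0.0
near 0.11 [0.4548 0.0734 0.11  ] r 0.0796 lat -0.0006
nea
[... 346 characters left out ...]
.0]]
0.1 top [[126.0, 428.0], [324.0, 407.0], [98.0, 135.0], [294.0, 115.0]] scene [[607.0, 29.0], [545.0, 67.0], [723.0, 56.0], [665.0, 102.0]]
0.2 top [[127.0, 427.0], [324.0, 406.0], [96.0, 134.0], [294.0, 113.0]] scene [[608.0, 35.0], [547.0, 73.0], [722.0, 49.0], [664.0, 95.0]]
0.3 top [[129.0, 424.0], [324.0, 403.0], [95.0, 134.0], [294.0, 114.0]] scene [[609.0, 41.0], [549.0, 80.0], [721.0, 42.0], [663.0, 87.0]]
0.4 top [[130.0, 420.0], [324.0, 399.0], [93.0, 136.0], [294.0, 116.0]] scene [[611.0, 48.0], [551.0, 87.0], [719.0, 35.0], [660.0, 80.0]]
0.5 top [[131.0, 414.0], [323.0, 393.0], [92.0, 139.0], [294.0, 119.0]] scene [[614.0, 54.0], [554.0, 93.0], [717.0, 28.0], [657.0, 72.0]]
```

>>> {"name": "jog_arm", "arguments": {"motion": [[1.7, -3.7, 0, 0.048, 1], [1.7, -3.7, 0, 0.048, 1], [1.7, -3.7, 0, 0.048, 1], [1.7, -3.7, 0, 0.048, 1], [1.7, -3.7, 0, 0.048, 1], [1.7, -3.7, 0, 0.048, 1], [1.7, -3.7, 0, 0.048, 1], [1.7, -3.7, 0, 0.048, 1], [1.7, -3.7, 0, 0.048, 1], [1.7, -3.7, 0, 0.048, 1], [1.7, -3.7, 0, 0.048, 1], [1.7, -3.7, 0, 0.048, 1]]}}

```text
t: 1.3
tool_pos: [0.4515, 0.0734, 0.2561]
tcp_rot: [0.209, -3.134, -0.0]
contact_force: [0.1, 0.5, 0.3]
finger_gap: 0.0001
grip_force: 0.0
```

>>> {"name": "jog_arm", "arguments": {"motion": [[0.1, 0, -3, 0, 1], [0.1, 0, -3, 0, 1], [0.1, 0, -3, 0, 1], [0, 0, -1.5, 0, 1], [0, 0, 0, 0, 1]]}}

```text
t: 1.8
tool_pos: [0.4518, 0.0749, 0.1487]
tcp_rot: [0.205, -3.129, -0.001]
contact_force: [-1.0, 1.0, 0.3]
finger_gap: -0.0001
grip_force: 0.0
```

```bash
cat > look.py <<'E'
import sys
from h import *
o=np.zeros((480,800,3),np.uint8)
a=eyes.capture("scene")["color"][80:240,170:370]; o[:320,:400]=cv2.resize(a,(400,320))
b=eyes.capture("top")["color"][125:285,150:280]; o[:480,400:790]=cv2.resize(b,(390,480))
cv2.imwrite(f"pics/{sys.argv[1]}.png",o[:,:,::-1]); s=readout.state(); print(s["t"],s["tool_pos"],s["contact_force"])
E
python3 look.py l1
```

```text
1.9 [0.45414608 0.07508742 0.15139999] [ 0.01474928 -0.28798628  0.40891026]
```

View pics/l1.png

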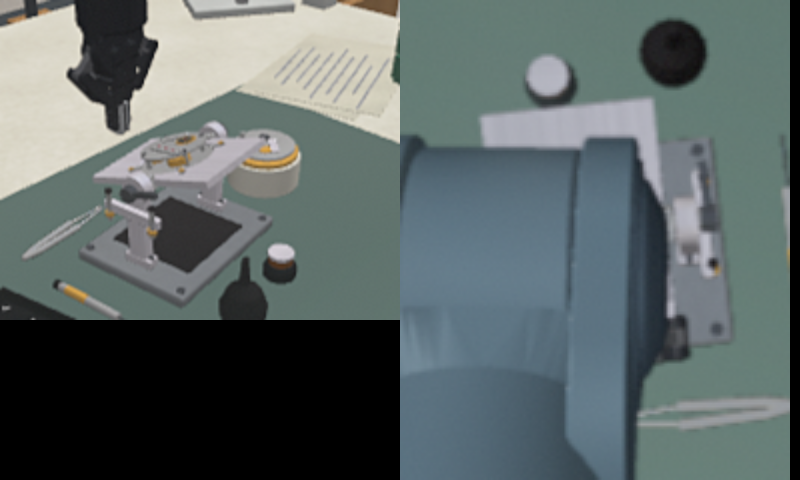

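>>> {"name": "jog_arm", "arguments": {"motion": [[0, 0, -0.7, 0, 1], [0, 0, -0.7, 0, 1], [0, 0, -0.7, 0, 1], [0, 0, -0.65, 0, 1], [0.1, 0.01, -0.47, 0, 1], [0.1, 0.01, -0.47, 0, 1], [0.1, 0.01, -0.47, 0, 1], [0.17, 0.02, -0.47, 0, 1], [0.17, 0.02, -0.47, 0, 1], [0.17, 0.02, -0.47, 0, 1], [0, 0, 0, 0, 1]]}}

```text
t: 3.0
tool_pos: [0.4623, 0.0759, 0.0949]
tcp_rot: [0.206, -3.134, -0.0]
contact_force: [-1.0, -0.2, -0.0]
finger_gap: 0.0002
grip_force: 0.0
```

>>> {"name": "jog_arm", "arguments": {"motion": [[0.27, 0.035, -0.43, 0, 1], [0.27, 0.035, -0.43, 0, 1], [0.27, 0.035, -0.43, 0, 1], [0.18, 0.025, -0.2, 0, 1], [0.18, 0.025, -0.2, 0, 1], [0, 0, 0, 0, 1]]}}

```text
t: 3.6
tool_pos: [0.4744, 0.0775, 0.0784]
tcp_rot: [0.206, -3.135, -0.0]
contact_force: [0.8, -0.1, 0.0]
finger_gap: 0.0003
grip_force: 0.0
```

```bash
python3 look.py l2
```

```text
3.7 [0.47416247 0.07753088 0.07863341] [-0.52129982  0.53092069  0.30008055]
```

View pics/l2.png

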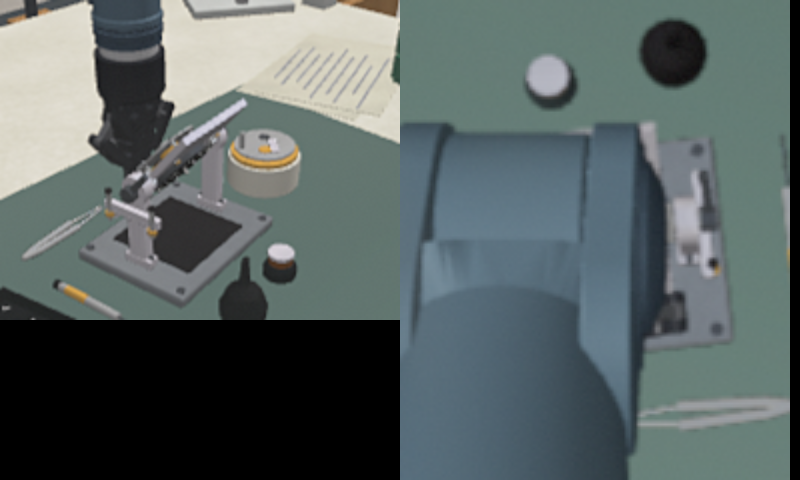

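>>> {"name": "jog_arm", "arguments": {"motion": [[-1.5, -0.2, 0.2, 0, 1], [-1.5, -0.2, 0.3, 0, 1], [-1, -0.1, 3, 0, 1], [0, 0, 3, 0, 1], [0, 0, 3, 0, 1], [0, 0, 3, 0, 1], [0, 0, 3, 0, 1], [0, 0, 3, 0, 1], [0, 0, 0, 0, 1]]}}

```text
t: 4.6
tool_pos: [0.4366, 0.0726, 0.2679]
tcp_rot: [-0.206, 3.127, -0.0]
contact_force: [1.0, 0.3, 0.5]
finger_gap: 0.0
grip_force: 0.0
```

```bash
python3 - <<'E'
from h import *
c=np.array([.534,.085,.112]);yaw=.131
ex=np.array([np.cos(yaw),np.sin(yaw),0]);ey=np.array([-np.sin(yaw),np.cos(yaw),0])
for a in (.8,.85,.9,.95,1.,1.05):
    print(a,[((proj("scene",c+.082*(np.cos(a)*ex+[0,0,np.sin(a)])+w*ey)-[170,80])*2).round().tolist() for w in(.055,-.055)])
E
```

```text
0.8 [[248.0, 109.0], [187.0, 150.0]]
0.85 [[246.0, 106.0], [184.0, 147.0]]
0.9 [[244.0, 103.0], [182.0, 144.0]]
0.95 [[241.0, 100.0], [179.0, 140.0]]
1.0 [[238.0, 97.0], [176.0, 137.0]]
1.05 [[236.0, 94.0], [173.0, 134.0]]
```

>>> {"name": "jog_arm", "arguments": {"motion": [[4.35, 0.57, 0, 0, 1], [4.35, 0.57, 0, 0, 1], [4.35, 0.57, 0, 0, 1], [4.35, 0.57, 0, 0, 1], [0, 0, -2, 0, 1], [0, 0, -2, 0, 1], [0, 0, -2, 0, 1], [0, 0, -2, 0, 1], [0, 0, 0, 0, 1]]}}

```text
t: 5.5
tool_pos: [0.6055, 0.0952, 0.1796]
tcp_rot: [0.205, -3.127, -0.0]
contact_force: [-0.9, -0.1, -0.7]
finger_gap: -0.0003
grip_force: 0.0
```

```bash
python3 look.py l3
```

```text
5.6 [0.60752663 0.0953074  0.18322405] [-0.12470336 -0.38881097  0.40326214]
```

View pics/l3.png

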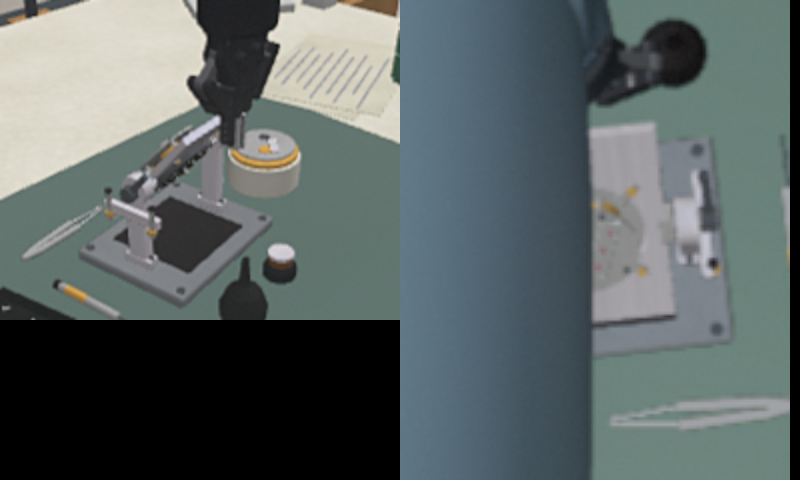

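>>> {"name": "jog_arm", "arguments": {"motion": [[-1.0, -0.13, 0.7, 0, 1], [-0.6, -0.08, 0.25, 0, 1], [-0.6, -0.08, 0.25, 0, 1], [-0.5, -0.065, 0.17, 0, 1], [-0.5, -0.065, 0.17, 0, 1], [-0.5, -0.065, 0.17, 0, 1], [-0.54, -0.07, 0.08, 0, 1], [-0.54, -0.07, 0.08, 0, 1], [-0.54, -0.07, 0.08, 0, 1], [-0.54, -0.07, 0.08, 0, 1], [0, 0, 0, 0, 1]]}}

```text
t: 6.7
tool_pos: [0.5484, 0.0876, 0.2038]
tcp_rot: [0.206, -3.133, -0.0]
contact_force: [0.3, 1.1, 0.3]
finger_gap: 0.0
grip_force: 0.0
```

>>> {"name": "jog_arm", "arguments": {"motion": [[-0.485, -0.064, -0.05, 0, 1], [-0.485, -0.064, -0.05, 0, 1], [-0.485, -0.064, -0.05, 0, 1], [-0.63, -0.083, -0.175, 0, 1], [-0.63, -0.083, -0.175, 0, 1], [-0.615, -0.08, -0.26, 0, 1], [-0.615, -0.08, -0.26, 0, 1], [-0.555, -0.073, -0.38, 0, 1], [-0.555, -0.073, -0.38, 0, 1], [0, 0, 0, 0, 1]]}}

```text
t: 7.7
tool_pos: [0.4975, 0.081, 0.1854]
tcp_rot: [0.206, -3.133, -0.0]
contact_force: [1.2, 0.1, 0.5]
finger_gap: 0.0004
grip_force: 0.0
```

```bash
python3 look.py l4
```

```text
7.8 [0.49848531 0.08106637 0.1859321 ] [-0.32661046 -0.34853067 -0.19441376]
```

View pics/l4.png

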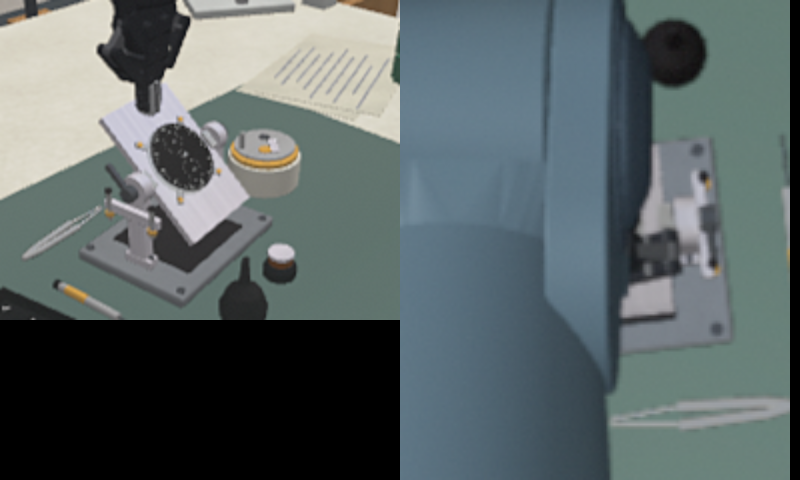

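>>> {"name": "jog_arm", "arguments": {"motion": [[-0.515, -0.07, -0.5, 0, 1], [-0.515, -0.07, -0.5, 0, 1], [-0.25, -0.03, -0.39, 0, 1], [-0.25, -0.03, -0.39, 0, 1], [-0.25, -0.03, -0.39, 0, 1], [-0.21, -0.03, -0.49, 0, 1], [-0.21, -0.03, -0.49, 0, 1], [-0.12, -0.015, -0.34, 0, 1], [-0.12, -0.015, -0.34, 0, 1], [0, 0, -0.2, 0, 1], [0, 0, 0, 0, 1]]}}

```text
t: 8.9
tool_pos: [0.4741, 0.0778, 0.1455]
tcp_rot: [0.206, -3.134, -0.0]
contact_force: [-0.3, -0.0, 0.4]
finger_gap: 0.0003
grip_force: 0.0
```

```bash
python3 look.py l5; python3 - <<'E'
from h import *
c=np.array([.534,.085,.112]);yaw=.131
ex=np.array([np.cos(yaw),np.sin(yaw),0]);ey=np.array([-np.sin(yaw),np.cos(yaw),0])
for a in (2.9,3.,3.05,3.1,3.15,3.2):
    n=np.array([np.sin(a)*ex[0],np.sin(a)*ex[1],-np.cos(a)])*.004
    print(a,[((proj("scene",c+s*.082*(np.cos(a)*ex+[0,0,np.sin(a)])+n+w*ey)-[170,80])*2).round(1).tolist() for s in(1,-1) for w in(.055,-.055)])
E
```

```text
9.0 [0.47439088 0.07782246 0.14575809] [-0.91559268  1.04460681 -0.2598355 ]
2.9 [[150.3, 106.0], [87.0, 142.6], [263.1, 175.2], [205.8, 221.5]]
3.0 [[149.3, 111.6], [86.3, 148.4], [264.5, 169.3], [206.8, 215.3]]
3.05 [[149.0, 114.5], [86.2, 151.5], [264.9, 166.1], [207.1, 212.0]]
3.1 [[148.8, 117.5], [86.2, 154.6], [265.2, 162.9], [207.2, 208.7]]
3.15 [[148.7, 120.5], [86.3, 157.7], [265.3, 159.6], [207.1, 205.2]]
3.2 [[148.8, 123.5], [86.6, 160.9], [265.2, 156.3], [206.9, 201.7]]
```

View pics/l5.png

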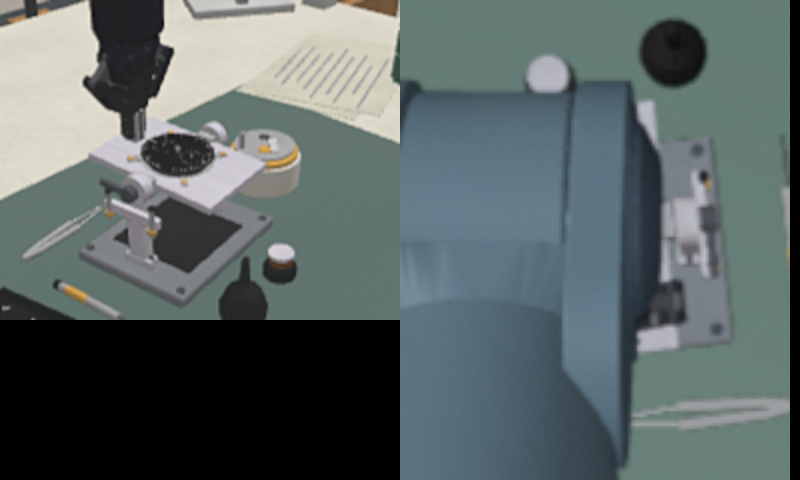

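>>> {"name": "jog_arm", "arguments": {"motion": [[-0.1, -0.01, -0.1, 0, 1], [-0.1, -0.01, -0.1, 0, 1], [0, 0, -0.1, 0, 1], [0, 0, -0.1, 0, 1], [0, 0, -0.08, 0, 1], [0, 0, 0, 0, 1], [0, 0, 0, 0, 1]]}}

```text
t: 9.7
tool_pos: [0.4724, 0.0777, 0.141]
tcp_rot: [0.206, -3.134, -0.0]
contact_force: [0.0, 0.4, -0.1]
finger_gap: -0.0002
grip_force: 0.1
```

>>> {"name": "jog_arm", "arguments": {"motion": [[0, 0, 1.0, 0, 1], [0, 0, 3, 0, 1], [0, 0, 4, 0, 1], [0, 0, 4, 0, 1], [-4, 3, 2, 0, 1], [-4, 5, 0, 0, 1], [-4, 5, 0, 0, 1], [-4, 5, 0, 0, 1], [0, 5, 0, 0, 1], [0, 5, 0, 0, 1], [0, 5, 0, 0, 1], [0, 0, 0, 0, 1]]}}

```text
t: 10.9
tool_pos: [0.3413, 0.3775, 0.2795]
tcp_rot: [-0.216, 3.134, 0.004]
contact_force: [0.1, -0.6, 0.2]
finger_gap: -0.0002
grip_force: 0.0
```

```bash
python3 - <<'E'
from h import *
a=eyes.capture("scene")["color"][130:240,200:310]; b=eyes.capture("top")["color"][125:285,150:280]
o=np.zeros((560,800,3),np.uint8); o[:440,:440]=cv2.resize(a,(440,440),interpolation=cv2.INTER_CUBIC); o[:443,440:800]=cv2.resize(b,(360,443),interpolation=cv2.INTER_CUBIC)
cv2.imwrite("pics/l6.png",o[:,:,::-1])
c=np.array([.534,.085,.112]);yaw=.131
ex=np.array([np.cos(yaw),np.sin(yaw),0]);ey=np.array([-np.sin(yaw),np.cos(yaw),0])
for a in (3.05,3.1,3.15,3.2):
    n=np.array([np.sin(a)*ex[0],np.sin(a)*ex[1],-np.cos(a)])*.004
    print(a,[((proj("scene",c+s*.082*(np.cos(a)*ex+[0,0,np.sin(a)])+n+w*ey)-[200,130])*4).round(1).tolist() for s in(1,-1) for w in(.055,-.055)])
E
```

```text
3.05 [[177.9, 29.0], [52.3, 102.9], [409.8, 132.3], [294.2, 224.1]]
3.1 [[177.6, 34.9], [52.3, 109.1], [410.3, 125.9], [294.4, 217.3]]
3.15 [[177.5, 40.9], [52.6, 115.4], [410.5, 119.3], [294.3, 210.4]]
3.2 [[177.6, 47.0], [53.2, 121.8], [410.4, 112.6], [293.8, 203.3]]
```

View pics/l6.png

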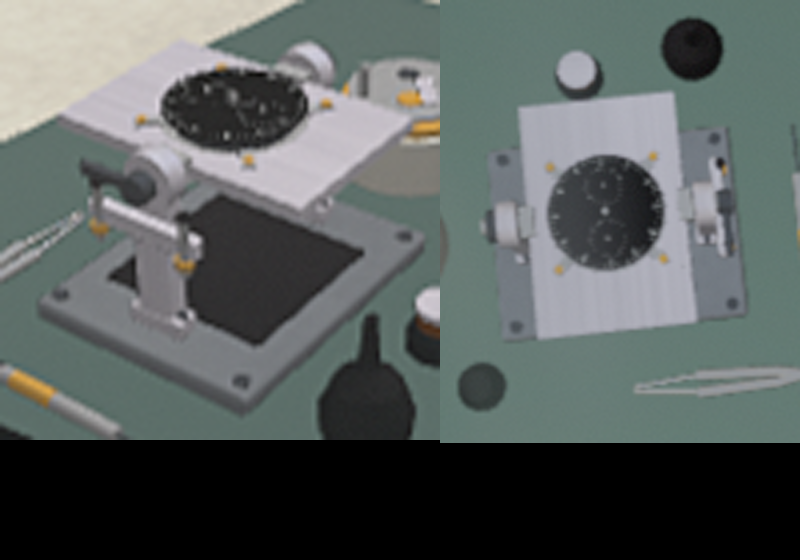

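```bash
python3 -c "
from workcell import ticket; print(ticket.close_job())"
```

```text
the job is handed in; nothing more can be done
None
```

The frame is turned over and lies level with the dial up (about 3.145 rad in the last picture). I pushed only on its bare ends; the fixture and everything else visible on the bench stayed put, the arm is clear, and the job was handed in at about 11 s.

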